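# Find the fullest nail tin in the workshop chest

## Task

Lift the lid of the wooden chest open until it leans back on its stop. Three look-alike closed tins stand inside: heft them one after the other, starting with the one on the robot's left and going to the right, each lifted straight up a few centimetres where it stands and set down again if it is not the one. Finish while holding the heaviest in the gripper, upright and still, its underside at least a tin's height above the chest's rim, with the other two left standing in the chest, the lid open, all tins kept upright throughout and everything else left where it was.

Things in the scene. Friction and masses are not known exactly. Their poses are not given: they have to be found in the camera images.
- chest: low wooden chest fixed to the table, 170 mm (its x, front to back) x 372 mm (its y) x 88 mm high to the rim, walls and floor 8 mm thick. Origin: centre of its underside; x points from the front (robot side) to the hinge side, y along the row of tins to the robot's left
- lid (a joint): hinge angle of the chest's lid: 0 shut, 1.85 rad fully open, leaning back on its stop. The lid (about 0.4 kg, handle included) is free-swinging: below about 1.4 rad it falls shut, above that it falls back on its stop by itself
- lid_handle (a point): middle of the dark bar handle on the lid: a straight bar about 10 mm thick and 100 mm long parallel to the chest's y, its axis 35 mm above the lid's upper face, 20 mm behind the lid's front edge (65 mm in front of the chest's centre). With the lid shut it stands 131.5 mm above the table. Axes as the chest's when shut, they turn with the lid
- lid_hinge (a point): middle of the lid's hinge line, on the top of the chest's back wall (85 mm behind the chest's centre, 88.5 mm above the table), parallel to the chest's y. The lid is 8 mm thick, and the handle's axis is 150 mm in front of and 43 mm above this point when shut; opening carries it up and over, away from the robot
- tin_a: closed round metal tin, 56 mm diameter, 72 mm high, one of three that look alike and stand in a row across the chest, about 105 mm apart centre to centre, and differ only in weight (from 0.13 to 0.65 kg, each at least 0.12 kg apart; which one is heaviest changes every time; the load inside may shift a little). Origin: centre of its underside; z up
- tin_b: closed round metal tin, 56 mm diameter, 72 mm high, one of three that look alike and stand in a row across the chest, about 105 mm apart centre to centre, and differ only in weight (from 0.13 to 0.65 kg, each at least 0.12 kg apart; which one is heaviest changes every time; the load inside may shift a little). Origin: centre of its underside; z up
- tin_c: closed round metal tin, 56 mm diameter, 72 mm high, one of three that look alike and stand in a row across the chest, about 105 mm apart centre to centre, and differ only in weight (from 0.13 to 0.65 kg, each at least 0.12 kg apart; which one is heaviest changes every time; the load inside may shift a little). Origin: centre of its underside; z up
- sanding_block: flat cork sanding block 18 x 70 x 20 mm, lying inside the chest along its front wall; bystander. Origin: centre of its underside
- glue_jar: white jar with black cap, 60 mm wide, 85 mm high, standing close to the right of the chest; bystander. Origin: centre of its underside
- stone: flat grey stone, 72 mm wide, 39 mm high, lying left of the chest; bystander. Origin: centre of its underside
- mallet: wooden mallet lying on the table far to the left, 250 mm long, 60 mm high; bystander. Origin under its handle
- carved_figure: dark turned wooden figure, 60 mm wide, 132 mm high, standing right of the chest beyond the jar; bystander. Origin: centre of its underside

How it is judged (in metres and radians):
On the way, in this order (a step that is already met when the one before it is completed fails the run):
1. the lid leans back on its stop (value of joint lid above 1.8 rad and velocity of joint lid below 0.1 rad/s), for 0.2 s.
2. the left tin is lifted at least 15 mm off the chest's floor in the fingers (((y of tin_a in the frame of chest between 0.06 and 0.16 m and z of tin_a in the frame of chest above 0.023 m and contact force between tin_a and the fingers above 0.3 N and contact force between tin_a and chest below 0.1 N) or (y of tin_b in the frame of chest between 0.06 and 0.16 m and z of tin_b in the frame of chest above 0.023 m and contact force between tin_b and the fingers above 0.3 N and contact force between tin_b and chest below 0.1 N) or (y of tin_c in the frame of chest between 0.06 and 0.16 m and z of tin_c in the frame of chest above 0.023 m and contact force between tin_c and the fingers above 0.3 N and contact force between tin_c and chest below 0.1 N))), for 0.2 s.
3. then the middle tin (((y of tin_a in the frame of chest between -0.045 and 0.045 m and z of tin_a in the frame of chest above 0.023 m and contact force between tin_a and the fingers above 0.3 N and contact force between tin_a and chest below 0.1 N) or (y of tin_b in the frame of chest between -0.045 and 0.045 m and z of tin_b in the frame of chest above 0.023 m and contact force between tin_b and the fingers above 0.3 N and contact force between tin_b and chest below 0.1 N) or (y of tin_c in the frame of chest between -0.045 and 0.045 m and z of tin_c in the frame of chest above 0.023 m and contact force between tin_c and the fingers above 0.3 N and contact force between tin_c and chest below 0.1 N))), for 0.2 s.
4. then the right tin (((y of tin_a in the frame of chest between -0.16 and -0.06 m and z of tin_a in the frame of chest above 0.023 m and contact force between tin_a and the fingers above 0.3 N and contact force between tin_a and chest below 0.1 N) or (y of tin_b in the frame of chest between -0.16 and -0.06 m and z of tin_b in the frame of chest above 0.023 m and contact force between tin_b and the fingers above 0.3 N and contact force between tin_b and chest below 0.1 N) or (y of tin_c in the frame of chest between -0.16 and -0.06 m and z of tin_c in the frame of chest above 0.023 m and contact force between tin_c and the fingers above 0.3 N and contact force between tin_c and chest below 0.1 N))), for 0.2 s.
At the end, for the whole second after the job is handed in: The fingers hold the heaviest tin (those left press under 4.4 N each), still, within 0.35 rad of upright, underside over 0.15 m above the table, clear of chest and tins; the other two stand on the chest's floor within 0.15 rad of upright, untouched; lid beyond 1.75 rad (((height (world z) of tin_a above 0.15 m and angle between tin_a's own z axis and vertical below 0.35 rad and linear speed of tin_a below 0.03 m/s and contact force between tin_a and the fingers above 1 N and contact force between tin_a and chest below 0.1 N and contact force between tin_a and tin_b below 0.1 N and contact force between tin_a and tin_c below 0.1 N and (z of tin_b in the frame of chest between 0.004 and 0.014 m and x of tin_b in the frame of chest between -0.08 and 0.08 m and y of tin_b in the frame of chest between -0.18 and 0.18 m and angle between tin_b's own z axis and vertical below 0.15 rad and linear speed of tin_b below 0.03 m/s and contact force between tin_b and the fingers below 0.1 N and contact force between tin_b and chest below 4.4 N) and (z of tin_c in the frame of chest between 0.004 and 0.014 m and x of tin_c in the frame of chest between -0.08 and 0.08 m and y of tin_c in the frame of chest between -0.18 and 0.18 m and angle between tin_c's own z axis and vertical below 0.15 rad and linear speed of tin_c below 0.03 m/s and contact force between tin_c and the fingers below 0.1 N and contact force between tin_c and chest below 4.4 N)) or (height (world z) of tin_b above 0.15 m and angle between tin_b's own z axis and vertical below 0.35 rad and linear speed of tin_b below 0.03 m/s and contact force between tin_b and the fingers above 1 N and contact force between tin_b and chest below 0.1 N and contact force between tin_b and tin_a below 0.1 N and contact force between tin_b and tin_c below 0.1 N and (z of tin_a in the frame of chest between 0.004 and 0.014 m and x of tin_a in the frame of chest between -0.08 and 0.08 m and y of tin_a in the frame of chest between -0.18 and 0.18 m and angle between tin_a's own z axis and vertical below 0.15 rad and linear speed of tin_a below 0.03 m/s and contact force between tin_a and the fingers below 0.1 N and contact force between tin_a and chest below 4.4 N) and (z of tin_c in the frame of chest between 0.004 and 0.014 m and x of tin_c in the frame of chest between -0.08 and 0.08 m and y of tin_c in the frame of chest between -0.18 and 0.18 m and angle between tin_c's own z axis and vertical below 0.15 rad and linear speed of tin_c below 0.03 m/s and contact force between tin_c and the fingers below 0.1 N and contact force between tin_c and chest below 4.4 N)) or (height (world z) of tin_c above 0.15 m and angle between tin_c's own z axis and vertical below 0.35 rad and linear speed of tin_c below 0.03 m/s and contact force between tin_c and the fingers above 1 N and contact force between tin_c and chest below 0.1 N and contact force between tin_c and tin_a below 0.1 N and contact force between tin_c and tin_b below 0.1 N and (z of tin_a in the frame of chest between 0.004 and 0.014 m and x of tin_a in the frame of chest between -0.08 and 0.08 m and y of tin_a in the frame of chest between -0.18 and 0.18 m and angle between tin_a's own z axis and vertical below 0.15 rad and linear speed of tin_a below 0.03 m/s and contact force between tin_a and the fingers below 0.1 N and contact force between tin_a and chest below 4.4 N) and (z of tin_b in the frame of chest between 0.004 and 0.014 m and x of tin_b in the frame of chest between -0.08 and 0.08 m and y of tin_b in the frame of chest between -0.18 and 0.18 m and angle between tin_b's own z axis and vertical below 0.15 rad and linear speed of tin_b below 0.03 m/s and contact force between tin_b and the fingers below 0.1 N and contact force between tin_b and chest below 4.4 N))) and value of joint lid above 1.75 rad); the arm keeps its last pose, push and grip.
It fails at once if a tin is tipped more than 0.7 rad (angle between any of tin_a, tin_b, tin_c's own z axis and vertical above 0.7 rad).
It fails at once if a bystander is moved more than 30 mm (distance of any of sanding_block, glue_jar, stone, mallet, carved_figure from where it was at the start of the episode above 0.03 m).
It also fails if it takes over 72 s, if anything falls off the work surface, if the arm or the gripper's body presses on something with over 40 N, if the wrist force passes 120 N, or if a joint passes its speed limit or range.

## Robot

A 6-joint arm with a two-finger parallel gripper is mounted at the origin on the work surface. World frame = base frame: x ahead of the robot, y to its left, z up, the work surface at z = 0. Lengths are in mm, angles in rad, forces in N, time in s.
With the tool pointing down it reaches from about 375 to 825 mm from the base axis. Payload 5.5 kg.
Tool frame: the origin (TCP) lies midway between the tips of the shut fingers; the grasp point (between the pads) lies 19 mm behind it (manip.tcp_to_grasp is the distance from the TCP to the grasp point, in mm); z points along the fingers, y is the line along which they close (so a half turn about z gives the same grasp; the last joint's range is limited). The gripper opens to 85 mm and grips with 20 to 120 N. Pads are 22 mm wide; open, the fingers measure 114 mm over their backs; the gripper's body (76 mm by 85 mm) begins 54 mm behind the grasp point. The pads swing forward as they close: fully open they stand 13 mm farther back than shut.
Start: joints at [-1.323, 0.314, -0.047, 1.21, 0, 1.571], TCP at [147.16, -581.669, 231.299] pointing down, gripper open.
Joint ranges: [-2.67, 2.67], [-0.69, 1.73], [-1.03, 1.25], [-2.08, 2.16], [-1.42, 1.45], [-3.14, 3.14]. Speed limits (rad/s): [2.39, 2.39, 3.01, 3.14, 3.14, 3.14].

## Interface

Orientations are given as a rotation vector (axis times angle).
In Python, from rig import manip gives the robot as it stands. The module is installed in compiled form; this text tells all that it offers.
- The arm moves only by the tool servo_tool, never from a script. Its argument "commands" is a list of rows, each a list of 3 entries, a list of its own where there are three numbers: the shift along the tool's x, y, z in units of 25 mm (1.0 is 25 mm), then the turn, a rotation vector about the tool's x, y, z in units of 8 degrees (1.0 is 8 degrees), then the finger opening in mm, from 0 to 85.4. A call has 1 to 8 rows; each row shifts and turns the commanded pose from where the row before left it, along the tool's axes as they then stand; what a row does not reach is not made up. A row lasts 1/8 s, in which the tool goes at most 62.5 mm and 10.7 degrees, less where a joint would pass 70% of its speed; a pose out of reach is approached as far as the arm can. A call is refused whole if a number of a shift passes 1 or a number of a turn 1, either way. A call with a gripper value outside its range is refused whole. The fingers move at their own pace and stop on an object; "squeeze" is the grip in N (left out, the last holds). Time passes only in rows, so rows that do not move let the fingers close. It gives the time, the measured TCP pose, the force, the opening and the grip force at its end, in the units of the state.
- manip.get_state(): the state, without advancing time (a new reading comes with each control period).
- manip.get_image(name): name is "side" or "top" or "wrist"; returns (picture, depth): 400x640x3 uint8, blue, green, red; 400x640 float32, mm along the optical axis (not along the pixel's ray), 0 where there is no reading.
- manip.calibration(name): a dict with "mtx" (3x3 intrinsics, pixels), "position" and "rotation" of the camera in the world; the wrist camera has in their place "tool_from_camera" (4x4, takes a point from camera to tool coordinates, whose origin is the TCP and whose axes are the flange's). Camera axes: x right, y up, looking along -z (the intrinsics and any distortion apply to the point x, -y, -z); pixel columns grow to the right and rows downward; lengths in mm; the calibration is good to about 2 mm. The wrist camera is an equidistant fisheye: a pixel r from the principal point sees the ray r / f radians off the axis. A picture is of the moment at which its call begins: read the wrist's pose just before it. calibration takes no time and is no camera call.
- manip.close_job(): hands the job in; it is judged then, once.
Trained networks look in the newest picture that a camera, given by its name, has taken for a name from the list of things; names that differ only in an ending like _2 or _b are one class to them, and where a whole thing is asked for, a point or a joint stands for the part that bears it (a point fixed in the world has none). Each returns a list of dicts, best first, with "conf" (0 to 1); they miss things now and then, are a little off and sometimes report something else, mostly with a low value. They report only what shows in the picture. A call takes as long as a camera call.
- manip.look_for(query, camera): "centre" ([x, y, z] in mm, in world coordinates, good to about 4 mm: the middle of the surface that is visible of it).
- manip.mark_of(query, camera): "centre" ([x, y, z] in mm, in world coordinates, good to about 4 mm: a listed point, or the origin of a listed thing).
The state is a dict: "time_s": time; "joint_pos": joint angles; "qvel": joint speeds; "joint_torque": joint torques, N m; "tcp_pos": TCP position; "ee_rot": TCP orientation; "contact_force": force on the tool from outside, world axes, zero at the start; "wrist_torque": the same for the moment, N m; "gripper_width": finger opening in mm; "grasp_force": force on a finger pad.
Only numpy, scipy, OpenCV 4.12 (cv2) and the standard library are available. Lean on these libraries where they do the work, as an engineer would, in place of code of your own. Each camera call takes 0.05 s, during which the arm holds its last target. There are 200 camera calls.

## Working session

There is one attempt and no reset: what is moved stays moved. The work goes in short steps, Python scripts to look and compute and a tool call to move; the robot and the scene stay as the last step left them, time stands still between calls to the robot, and variables do not carry over. Pictures are saved under pics/ and viewed, at most 10 in all, crops included, and the job is handed in when it is done.

Besides the shell and the picture viewer there is one more tool, called after "Request:" by a JSON object that holds its "api" and its "payload", one argument or row to a line. servo_tool: Moves the arm, as the interface text tells. Its arguments: {"type":"object","properties":{"commands":{"type":"array","items":{"type":"array"}},"squeeze":{"type":"number"}},"required":["commands"]}

```bash
mkdir -p pics; ls; python3 - <<'E'
from rig import manip
import cv2
s=manip.get_state(); print(s)
for c in ("top","side"):
    im,d=manip.get_image(c); cv2.imwrite(f"pics/{c}0.png",im)
    for q in ("lid_handle","lid_hinge","chest","glue_jar","stone","carved_figure","mallet"):
        r=manip.mark_of(q,c); print(c,q,[(x['conf'],[round(float(v)) for v in x['centre']]) for x in r[:2]])
print(manip.get_state()['time_s'])
E
```

```text
pics
{'time_s': 0.0, 'joint_pos': array([-1.32299955e+00,  3.14254610e-01, -4.80775470e-02,  1.21020005e+00,
       -2.40589435e-05,  1.57076503e+00]), 'qvel': array([ 0.00146056, -0.00051218,  0.00222425, -0.00156041, -0.00065443,
        0.00032123]), 'joint_torque': array([-7.75540720e-04, -5.39588463e+01,  3.39750981e+01,  1.91600790e-02,
        5.61764421e-05, -2.43266399e-06]), 'tcp_pos': array([ 147.01114067, -581.11251904,  230.41810272]), 'ee_rot': array([-3.11579797e+00, -3.88079446e-01,  3.74226463e-04]), 'contact_force': array([ 0.74482417, -0.18307689,  1.08474387]), 'wrist_torque': array([ 0.02979035, -0.01990599,  0.02078815]), 'grasp_force': 0.0, 'gripper_width': 85.53925125849985}
top lid_handle [(0.92, [431, -41, 129])]
top lid_hinge [(0.93, [577, -36, 88])]
top chest [(0.91, [489, -35, -1])]
top glue_jar [(0.61, [533, -283, 3])]
top stone []
top carved_figure [(0.73, [547, -375, 2]), (0.59, [484, 532, 0])]
top mallet [(0.66, [486, 533, -2])]
side lid_handle [(0.79, [430, -44, 130]), (0.26, [549, -371, 0])]
side lid_hinge [(0.8, [584, -38, 90])]
side chest [(0.67, [498, -42, -1])]
side glue_jar [(0.67, [533, -279, -4])]
side stone [(0.75, [448, 239, 1]), (0.35, [548, -376, -1])]
side carved_figure [(0.84, [546, -376, -2])]
side mallet [(0.79, [485, 533, -2])]
0.8
```

View pics/top0.png

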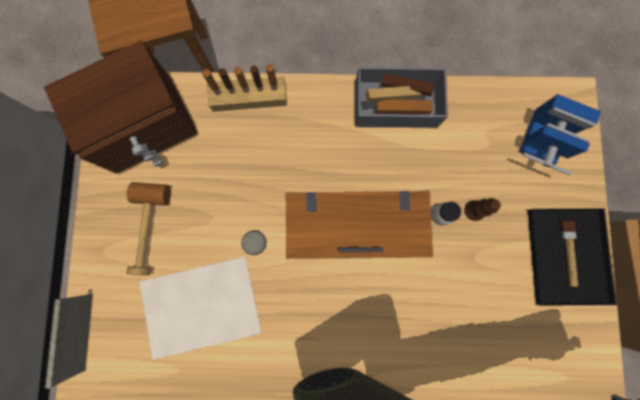

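View pics/side0.png

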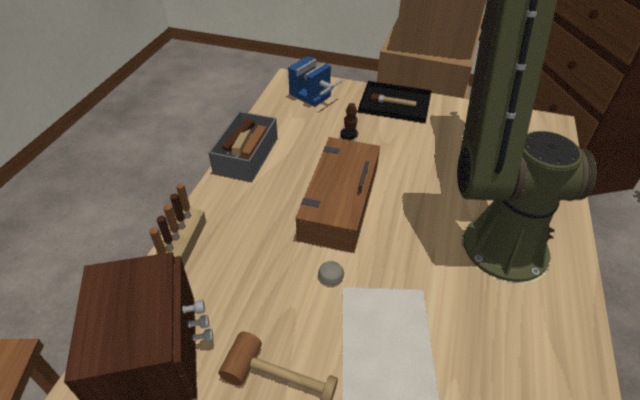

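```bash
python3 - <<'E'
from rig import manip
import numpy as np,cv2
c=manip.calibration("top"); print(c)
im,d=manip.get_image("top")
K=np.array(c['mtx']);R=np.array(c['rotation']);p=np.array(c['position'])
v,u=np.mgrid[:400,:640]
P=np.stack([(u-K[0,2])/K[0,0]*d,-(v-K[1,2])/K[1,1]*d,-d],-1)@R.T+p
m=(d>0)&(P[...,2]>85)&(P[...,2]<105)&(P[...,0]>370)&(P[...,0]<620)&(abs(P[...,1]+37)<210)
print(cv2.minAreaRect(P[m][:,:2].astype(np.float32)),m.sum(),np.median(P[m][:,2]))
m=(d>0)&(P[...,2]>126)&(P[...,2]<145)&(P[...,0]>370)&(P[...,0]<620)&(abs(P[...,1]+37)<210)
print(cv2.minAreaRect(P[m][:,:2].astype(np.float32)),m.sum(),np.median(P[m][:,:],0))
E
```

```text
{'mtx': array([[383.53857519,   0.        , 311.14342892],
       [  0.        , 383.53857519, 201.4093096 ],
       [  0.        ,   0.        ,   1.        ]]), 'position': array([ 408.52735137,   71.66301632, 1071.01077182]), 'rotation': array([ 0.11993243, -0.10672196, -1.55134782])}Traceback (most recent call last):
  File "<stdin>", line 7, in <module>
ValueError: operands could not be broadcast together with shapes (400,640) (3,)
```

```bash
cat > h.py <<'E'
from rig import manip
import numpy as np,cv2
from scipy.spatial.transform import Rotation as Ro
def cloud(cam,d):
    c=manip.calibration(cam);K=np.array(c['mtx']);R=Ro.from_rotvec(c['rotation']).as_matrix();p=np.array(c['position'])
    v,u=np.mgrid[:400,:640]
    P=np.stack([(u-K[0,2])/K[0,0]*d,-(v-K[1,2])/K[1,1]*d,-d],-1)@R.T+p
    P[d<=0]=1e6
    return P
def box(P,lo,hi): return P[((P>lo)&(P<hi)).all(-1)]
def go(pos,yaw,tilt=0):
    """shift (tool axes as they stand, units) and turn units to tool-down pose with yaw, then tilt about tool x"""
    s=manip.get_state(); R=Ro.from_rotvec(s['ee_rot'])
    T=Ro.from_euler('z',yaw)*Ro.from_euler('x',np.pi)*Ro.from_euler('x',tilt)
    d=np.array(pos)-s['tcp_pos']
    print('t',s['time_s'],'tcp',s['tcp_pos'].round(1),'w',round(s['gripper_width'],1),'F',s['contact_force'].round(2))
    print('shift now-axes',(R.inv().apply(d)/25).round(2),'target-axes',(T.inv().apply(d)/25).round(2),'turn',np.degrees((R.inv()*T).as_rotvec()).round(1)/8)
E
python3 - <<'E'
from h import *
im,d=manip.get_image("top");P=cloud("top",d)
for z in ((88,108),(124,150)):
    Q=box(P,[370,-250,z[0]],[620,170,z[1]]); print(cv2.minAreaRect(Q[:,:2].astype(np.float32)),len(Q),np.median(Q,0))
go([431,-42,230],np.pi/2)
E
```

```text
((494.3984680175781, -41.11552429199219), (170.31983947753906, 371.3984375), 1.5826765298843384) 9508 [494.10626444 -39.28462858  96.31800667]
((430.2401123046875, -42.01893615722656), (9.764245986938477, 107.02399444580078), 1.161490797996521) 184 [429.46461941 -43.04813833 135.85001116]
t 0.9 tcp [ 147.2 -581.7  231.3] w 85.5 F [ 0.72  0.14 -0.01]
shift now-axes [ 16.3  -18.14   0.05] target-axes [21.59 11.35  0.05] turn [ 0.     0.    -9.475]
```

Request:
{"api": "servo_tool", "payload": {
  "commands": [
    [[0, 0, 0], [0, 0, -0.97], 40],
    [[0, 0, 0], [0, 0, -0.97], 40],
    [[0, 0, 0], [0, 0, -0.97], 40],
    [[0, 0, 0], [0, 0, -0.97], 40],
    [[0, 0, 0], [0, 0, -0.97], 40],
    [[0, 0, 0], [0, 0, -0.97], 40],
    [[0, 0, 0], [0, 0, -0.97], 40],
    [[0, 0, 0], [0, 0, -0.97], 40]
  ]
}}

```text
time_s: 1.9
tcp_pos: [147.1, -581.7, 231.3]
ee_rot: [-2.467, -1.946, 0.0]
contact_force: [-0.6, -1.2, 0.3]
gripper_width: 40.0
grasp_force: 0.0
```

Request:
{"api": "servo_tool", "payload": {
  "commands": [
    [[0, 0, 0], [0, 0, -0.96], 40],
    [[0, 0, 0], [0, 0, -0.95], 40],
    [[1, 0.5, 0], [0, 0, 0], 40],
    [[1, 0.5, 0], [0, 0, 0], 40],
    [[1, 0.5, 0], [0, 0, 0], 40],
    [[1, 0.5, 0], [0, 0, 0], 40],
    [[1, 0.5, 0], [0, 0, 0], 40],
    [[1, 0.5, 0], [0, 0, 0], 40]
  ]
}}

```text
time_s: 2.9
tcp_pos: [218.4, -428.9, 231.4]
ee_rot: [2.191, 2.251, -0.0]
contact_force: [0.4, 0.4, -0.5]
gripper_width: 40.2
grasp_force: 0.0
```

Request:
{"api": "servo_tool", "payload": {
  "commands": [
    [[1, 0.5, 0], [0, 0, 0], 40],
    [[1, 0.5, 0], [0, 0, 0], 40],
    [[1, 0.5, 0], [0, 0, 0], 40],
    [[1, 0.5, 0], [0, 0, 0], 40],
    [[1, 0.5, 0], [0, 0, 0], 40],
    [[1, 0.5, 0], [0, 0, 0], 40],
    [[1, 0.5, 0], [0, 0, 0], 40],
    [[1, 0.5, 0], [0, 0, 0], 40]
  ]
}}

```text
time_s: 3.9
tcp_pos: [313.0, -226.3, 231.5]
ee_rot: [2.191, 2.251, 0.0]
contact_force: [0.3, 0.1, 0.0]
gripper_width: 39.9
grasp_force: 0.0
```

```bash
python3 - <<'E'
from h import *
go([429.5,-43,180],np.pi/2+.026)
E
```

```text
t 3.9 tcp [ 313.  -226.3  231.5] w 39.9 F [0.29 0.07 0.03]
shift now-axes [7.2  4.86 2.06] target-axes [7.21 4.85 2.06] turn [0.     0.     0.0125]
```

Request:
{"api": "servo_tool", "payload": {
  "commands": [
    [[0.9, 0.607, 0], [0, 0, 0], 40],
    [[0.9, 0.607, 0], [0, 0, 0], 40],
    [[0.9, 0.607, 0], [0, 0, 0], 40],
    [[0.9, 0.607, 0], [0, 0, 0], 40],
    [[0.9, 0.607, 0], [0, 0, 0], 40],
    [[0.9, 0.607, 0], [0, 0, 0], 40],
    [[0.9, 0.607, 0], [0, 0, 0], 40],
    [[0.9, 0.607, 0], [0, 0, 0], 40]
  ]
}}

```text
time_s: 4.9
tcp_pos: [429.5, -43.0, 231.5]
ee_rot: [2.191, 2.251, 0.0]
contact_force: [-0.6, -0.7, 0.6]
gripper_width: 39.9
grasp_force: 0.0
```

Request:
{"api": "servo_tool", "payload": {
  "commands": [
    [[0, 0, 0.9], [0, 0, 0], 40],
    [[0, 0, 0.9], [0, 0, 0], 40],
    [[0, 0, 0.9], [0, 0, 0], 40],
    [[0, 0, 0.7], [0, 0, 0], 40],
    [[0, 0, 0.6], [0, 0, 0], 40],
    [[0, 0, 0.6], [0, 0, 0], 40],
    [[0, 0, 0], [0, 0, 0], 40]
  ]
}}

```text
time_s: 5.78
tcp_pos: [428.2, -43.7, 115.3]
ee_rot: [-2.19, -2.25, 0.002]
contact_force: [0.3, 0.1, -0.4]
gripper_width: 40.0
grasp_force: 0.0
```

Request:
{"api": "servo_tool", "payload": {
  "commands": [
    [[0, 0, 0], [0, 0, 0], 4],
    [[0, 0, 0], [0, 0, 0], 4],
    [[0, 0, 0], [0, 0, 0], 4],
    [[0, 0, 0], [0, 0, 0], 4]
  ],
  "squeeze": 25
}}

```text
time_s: 6.28
tcp_pos: [429.3, -43.9, 116.9]
ee_rot: [2.191, 2.251, 0.001]
contact_force: [-1.9, 0.4, 6.3]
gripper_width: 10.0
grasp_force: 24.7
```

```bash
python3 - <<'E'
from h import *
s=manip.get_state(); print(s['tcp_pos'],s['gripper_width'],s['grasp_force'],s['contact_force'])
# arc increments in tool y (world +x) and z (down), unit 25mm
f=lambda t:np.array([-150*np.cos(t)+43*np.sin(t),150*np.sin(t)+43*np.cos(t)])
th=np.arange(0,1.85,.12)
for t in th: d=(f(t+.12)-f(t))/25; print(round(t+.12,2),d.round(2), (f(t+.12)+[579.4,88.5]).round())
E
```

```text
[429.31330828 -43.89134211 116.92025412] 10.016928115707975 24.733675718307495 [-1.94311579  0.39421044  6.25659473]
0.12 [0.25 0.71] [436. 149.]
0.24 [0.33 0.67] [444. 166.]
0.36 [0.41 0.63] [454. 182.]
0.48 [0.48 0.57] [466. 196.]
0.6 [0.55 0.51] [480. 209.]
0.72 [0.6  0.44] [495. 220.]
0.84 [0.65 0.37] [511. 229.]
0.96 [0.69 0.29] [529. 236.]
1.08 [0.72 0.2 ] [547. 241.]
1.2 [0.74 0.11] [565. 244.]
1.32 [0.75 0.02] [584. 244.]
1.44 [ 0.75 -0.07] [602. 243.]
1.56 [ 0.73 -0.15] [621. 239.]
1.68 [ 0.71 -0.24] [638. 233.]
1.8 [ 0.67 -0.32] [655. 225.]
1.92 [ 0.63 -0.4 ] [671. 215.]
```

Request:
{"api": "servo_tool", "payload": {
  "commands": [
    [[0, 0.25, -0.71], [0, 0, 0], 4],
    [[0, 0.33, -0.67], [0, 0, 0], 4],
    [[0, 0.41, -0.63], [0, 0, 0], 4],
    [[0, 0.48, -0.57], [0, 0, 0], 4],
    [[0, 0, 0], [0, 0, 0], 4]
  ]
}}

```text
time_s: 6.9
tcp_pos: [463.8, -42.9, 181.2]
ee_rot: [-2.189, -2.249, 0.005]
contact_force: [-9.8, -1.4, 4.6]
gripper_width: 9.9
grasp_force: 25.0
```

```bash
python3 - <<'E'
from h import *
im,d=manip.get_image("side"); cv2.imwrite("pics/side1.png",im)
s=manip.get_state(); print(s['tcp_pos'],s['gripper_width'],s['grasp_force'],s['contact_force'],s['wrist_torque'])
E
```

```text
[463.33473136 -42.87392328 180.66471674] 9.947733267835769 24.989185631275177 [-8.91339931 -0.58545059  3.80023562] [-0.14545211  1.88284858  0.00679954]
```

View pics/side1.png

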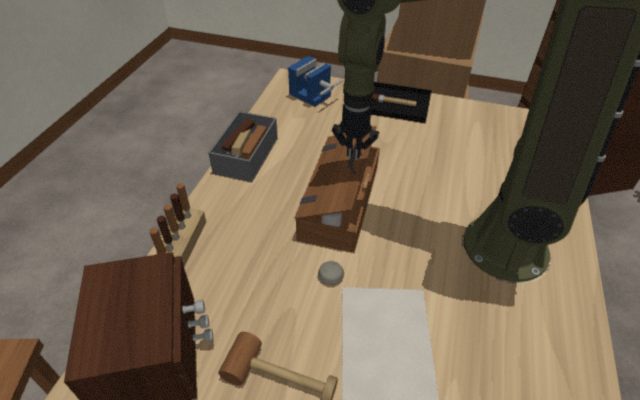

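The lid is up by about 0.5 rad, the gripper on its bar near (352,155), and a tin shows at (330,218). The forces are low, so I carry on along the arc.

Request:
{"api": "servo_tool", "payload": {
  "commands": [
    [[0, 0.55, -0.51], [0, 0, 0], 4],
    [[0, 0.6, -0.44], [0, 0, 0], 4],
    [[0, 0.65, -0.37], [0, 0, 0], 4],
    [[0, 0.69, -0.29], [0, 0, 0], 4],
    [[0, 0.72, -0.2], [0, 0, 0], 4],
    [[0, 0, 0], [0, 0, 0], 4]
  ]
}}

```text
time_s: 7.7
tcp_pos: [547.3, -40.5, 227.1]
ee_rot: [2.19, 2.251, 0.002]
contact_force: [-2.7, 1.4, 7.2]
gripper_width: 9.8
grasp_force: 27.3
```

Request:
{"api": "servo_tool", "payload": {
  "commands": [
    [[0, 0.74, -0.11], [0, 0, 0], 4],
    [[0, 0.75, -0.02], [0, 0, 0], 4],
    [[0, 0.75, 0.07], [0, 0, 0], 4],
    [[0, 0.73, 0.15], [0, 0, 0], 4],
    [[0, 0.71, 0.24], [0, 0, 0], 4],
    [[0, 0.4, 0.17], [0, 0, 0], 4],
    [[0, 0, 0], [0, 0, 0], 4]
  ]
}}

```text
time_s: 8.57
tcp_pos: [648.4, -37.7, 213.0]
ee_rot: [-2.191, -2.251, -0.0]
contact_force: [0.8, 0.4, -0.1]
gripper_width: 9.7
grasp_force: 27.4
```

```bash
python3 - <<'E'
from h import *
im,d=manip.get_image("side"); cv2.imwrite("pics/side2.png",im[60:300,200:520])
s=manip.get_state(); print(s['tcp_pos'],s['gripper_width'],s['grasp_force'],s['contact_force'],s['wrist_torque'])
E
```

```text
[647.83971901 -37.70500819 213.26806958] 9.672188253187132 27.314433753490448 [ 0.74771836  1.02284527 -0.74800861] [ 0.17388499 -0.05984359  0.04968308]
```

View pics/side2.png

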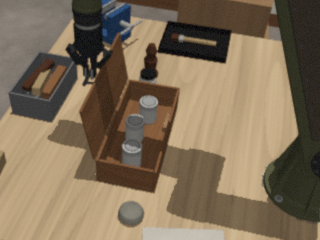

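Request:
{"api": "servo_tool", "payload": {
  "commands": [
    [[0, 0.4, 0.21], [0, 0, 0], 4],
    [[0, 0, 0], [0, 0, 0], 28],
    [[0, 0, 0], [0, 0, 0], 28],
    [[0, 0, 0], [0, 0, 0], 28],
    [[0, 0, -0.5], [0, 0, 0], 28],
    [[0, 0, -0.8], [0, 0, 0], 28],
    [[0, 0, -0.8], [0, 0, 0], 28],
    [[0, 0, -0.9], [0, 0, 0], 28]
  ]
}}

```text
time_s: 9.62
tcp_pos: [657.6, -37.9, 284.2]
ee_rot: [-2.191, -2.251, 0.001]
contact_force: [0.5, -0.4, -0.2]
gripper_width: 28.0
grasp_force: 0.0
```

```bash
python3 - <<'E'
from h import *
im,d=manip.get_image("side"); cv2.imwrite("pics/side3.png",im[60:300,200:520])
print([(x['conf'],np.round(x['centre'])) for x in manip.mark_of("lid_handle","side")[:1]])
c=np.array([494.4,-41.1])
print([(x['conf'],np.round(x['centre'])) for x in manip.mark_of("tin_a","side")])
go([494.4,-41.1,300],np.pi/2+.026)
E
```

```text
[(0.66, array([664., -38., 220.]))]
[(0.9, array([493.,  59.,   9.])), (0.8, array([ 493., -141.,   10.])), (0.73, array([514., -44.,   6.])), (0.35, array([ 437., -131.,    9.]))]
t 9.775 tcp [658.7 -37.9 284.7] w 27.8 F [-0.07  0.21 -0.38]
shift now-axes [ 0.05 -6.57 -0.63] target-axes [ 0.04 -6.57 -0.61] turn [0.0125 0.     0.0125]
```

View pics/side3.png

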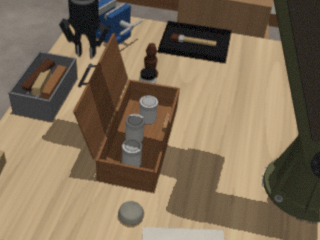

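Request:
{"api": "servo_tool", "payload": {
  "commands": [
    [[0, -0.95, -0.1], [0, 0, 0], 28],
    [[0, -0.95, -0.1], [0, 0, 0], 28],
    [[0, -0.95, -0.1], [0, 0, 0], 28],
    [[0, -0.95, 0], [0, 0, 0], 28],
    [[0, -0.95, 0], [0, 0, 0], 40],
    [[0, -0.95, 0], [0, 0, 0], 40],
    [[0, -0.87, 0], [0, 0, 0.9], 80],
    [[0, 0, 0], [0, 0, 0.93], 80]
  ]
}}

```text
time_s: 10.78
tcp_pos: [491.7, -42.1, 289.9]
ee_rot: [-2.464, -1.948, 0.003]
contact_force: [0.3, -0.1, -0.1]
gripper_width: 74.6
grasp_force: 0.0
```

Request:
{"api": "servo_tool", "payload": {
  "commands": [
    [[0, 0, 0], [0, 0, 0.94], 80],
    [[0, 0, 0], [0, 0, 0.94], 80],
    [[0, 0, 0], [0, 0, 0.94], 80],
    [[0, 0, 0], [0, 0, 0.94], 80],
    [[0, 0, 0], [0, 0, 0.94], 80],
    [[0, 0, 0], [0, 0, 0.94], 80],
    [[0, 0, 0], [0, 0, 0.94], 80],
    [[0, 0, 0], [0, 0, 0.94], 80]
  ]
}}

```text
time_s: 11.78
tcp_pos: [493.0, -42.1, 289.6]
ee_rot: [-3.109, -0.451, 0.003]
contact_force: [0.7, -0.8, 1.1]
gripper_width: 80.4
grasp_force: 0.0
```

Request:
{"api": "servo_tool", "payload": {
  "commands": [
    [[0, 0, 0], [0, 0, 0.94], 80],
    [[0, 0, 0], [0, 0, 0.94], 80],
    [[0, 0, 0], [0, 0, 0], 80]
  ]
}}

```text
time_s: 12.15
tcp_pos: [493.2, -42.1, 289.8]
ee_rot: [3.141, 0.049, -0.003]
contact_force: [0.6, 0.3, -1.2]
gripper_width: 79.8
grasp_force: 0.0
```

```bash
python3 - <<'E'
from h import *
im,d=manip.get_image("wrist"); cv2.imwrite("pics/w4.png",im)
for q in ("tin_a","sanding_block"): print('wrist',q,[(x['conf'],np.round(x['centre'])) for x in manip.mark_of(q,"wrist")])
im,d=manip.get_image("side");P=cloud("side",d)
print('side',[(x['conf'],np.round(x['centre'])) for x in manip.mark_of("tin_a","side")])
for y in (60,-41,-142):
    Q=box(P,[425,y-45,76],[562,y+45,86])
    print(y,len(Q),Q[:,2].mean() if len(Q) else 0, cv2.minEnclosingCircle(Q[:,:2].astype(np.float32)) if len(Q) else 0)
go([493,60,150],.026)
E
```

```text
wrist tin_a [(0.84, array([493.,  60.,   7.])), (0.82, array([513., -48.,   9.])), (0.73, array([ 494., -137.,   12.]))]
wrist sanding_block [(0.7, array([ 430., -129.,    9.]))]
side [(0.9, array([493.,  62.,   5.])), (0.72, array([ 495., -144.,   11.])), (0.64, array([514., -45.,   7.]))]
60 244 80.83406765452408 ((492.78265380859375, 62.05156326293945), 30.059324264526367)
-41 208 80.55151511175342 ((512.0985107421875, -41.45734786987305), 31.69194221496582)
-142 186 80.48675103873013 ((493.7564392089844, -137.98558044433594), 31.17643928527832)
t 12.4 tcp [493.6 -42.1 290.6] w 79.6 F [-0.05 -0.64 -0.5 ]
shift now-axes [ 0.1  -4.08  5.62] target-axes [ 0.08 -4.08  5.62] turn [0.     0.     0.0375]
```

View pics/w4.png

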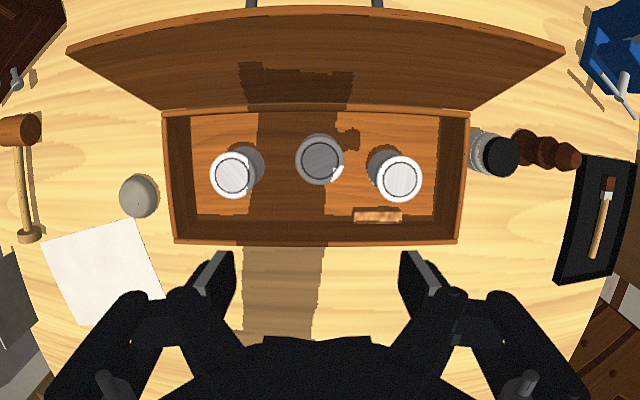

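Request:
{"api": "servo_tool", "payload": {
  "commands": [
    [[0, -0.83, 0], [0, 0, 0.03], 80],
    [[0, -0.83, 0], [0, 0, 0], 80],
    [[0, -0.83, 0], [0, 0, 0], 80],
    [[0, -0.83, 0], [0, 0, 0], 80],
    [[0, -0.83, 0.5], [0, 0, 0], 80],
    [[0, 0, 1], [0, 0, 0], 80],
    [[0, 0, 1], [0, 0, 0], 80],
    [[0, 0, 1], [0, 0, 0], 80]
  ]
}}

```text
time_s: 13.4
tcp_pos: [491.2, 37.5, 202.0]
ee_rot: [-3.117, -0.097, 0.002]
contact_force: [-0.7, 0.3, 0.4]
gripper_width: 79.9
grasp_force: 0.0
```

Request:
{"api": "servo_tool", "payload": {
  "commands": [
    [[0, 0, 1], [0, 0, 0], 80],
    [[0, 0, 1], [0, 0, 0], 80],
    [[0, 0, 1], [0, 0, 0], 80],
    [[0, 0, 0], [0, 0, 0], 80],
    [[0, 0, 0], [0, 0, 0], 80]
  ]
}}

```text
time_s: 14.02
tcp_pos: [491.8, 38.4, 129.1]
ee_rot: [-3.116, -0.098, 0.001]
contact_force: [1.0, 0.2, -0.0]
gripper_width: 79.6
grasp_force: 0.0
```

```bash
cat >> h.py <<'E'
def weigh(n=12):
    F=[]
    for _ in range(n):
        manip.get_image("side"); s=manip.get_state(); F.append(np.r_[s['contact_force'],s['wrist_torque'],s['joint_torque'][1:4]])
    F=np.array(F); print('mean',F.mean(0).round(3),'sd',F.std(0).round(2)[:3],'w',s['gripper_width'],s['grasp_force'],'t',s['time_s'])
E
python3 - <<'E'
from h import *
weigh(8)
go([493,61,38],.026)
E
```

```text
mean [-2.8000e-02 -5.3000e-02  2.0000e-01 -7.0000e-03 -1.0000e-03 -2.1000e-02
 -4.2391e+01  3.0719e+01  6.0000e-03] sd [0.49 0.49 0.26] w 80.2229877673158 0.0 t 14.425
t 14.425 tcp [491.8  38.4 129.1] w 80.2 F [ 0.65 -0.11  0.08]
shift now-axes [ 0.1  -0.81  3.66] target-axes [ 0.07 -0.9   3.64] turn [-0.175  -0.      0.2625]
```

Request:
{"api": "servo_tool", "payload": {
  "commands": [
    [[0.05, -0.45, 0], [-0.1, 0, 0.13], 80],
    [[0.03, -0.45, 0], [-0.075, 0, 0.13], 80],
    [[0, 0, 0], [0, 0, 0], 80]
  ]
}}

```text
time_s: 14.8
tcp_pos: [493.8, 36.5, 129.2]
ee_rot: [-3.119, -0.095, 0.002]
contact_force: [-0.2, -0.8, -0.2]
gripper_width: 79.9
grasp_force: 0.0
```

```bash
python3 - <<'E'
from h import *
go([493,61,38],.026); s=manip.get_state(); print(s['joint_pos'].round(3),s['ee_rot'])
E
```

```text
t 14.8 tcp [493.8  36.5 129.2] w 79.9 F [-0.15 -0.81 -0.24]
shift now-axes [ 0.03 -0.9   3.67] target-axes [-0.   -0.98  3.65] turn [-0.15    0.0125  0.25  ]
[ 0.06   0.187 -0.455  0.93   0.021  3.141] [-3.11934928e+00 -9.50608736e-02  2.21454798e-03]
```

```bash
python3 - <<'E'
from h import *
go([493,61,129],.16)
E
```

```text
t 14.8 tcp [493.8  36.5 129.2] w 79.9 F [-0.15 -0.81 -0.24]
shift now-axes [ 0.03 -0.98  0.03] target-axes [ 0.13 -0.97  0.01] turn [-0.15   -0.     -0.7125]
```

Request:
{"api": "servo_tool", "payload": {
  "commands": [
    [[0, 0, 0], [-0.15, 0, -0.71], 80],
    [[0.065, -0.49, 0], [0, 0, 0], 80],
    [[0.065, -0.48, 0], [0, 0, 0], 80],
    [[0, 0, 0], [0, 0, 0], 80]
  ]
}}

```text
time_s: 15.3
tcp_pos: [492.9, 62.1, 129.2]
ee_rot: [-3.131, -0.252, -0.0]
contact_force: [-0.4, -0.2, -0.5]
gripper_width: 79.9
grasp_force: 0.0
```

```bash
python3 - <<'E'
from h import *
go([493,61,38],.16); print(manip.get_state()['joint_pos'].round(3))
E
```

```text
t 15.3 tcp [492.9  62.1 129.2] w 79.9 F [-0.36 -0.18 -0.47]
shift now-axes [-0.    0.04  3.65] target-axes [-0.    0.04  3.65] turn [-0.     -0.      0.0125]
[ 0.125  0.189 -0.452  0.93   0.     3.106]
```

Request:
{"api": "servo_tool", "payload": {
  "commands": [
    [[0, 0.04, 0.8], [0, 0, 0], 80],
    [[0, 0, 0.8], [0, 0, 0], 80],
    [[0, 0, 0.8], [0, 0, 0], 80],
    [[0, 0, 0.65], [0, 0, 0], 80],
    [[0, 0, 0.6], [0, 0, 0], 80],
    [[0, 0, 0], [0, 0, 0], 80]
  ]
}}

```text
time_s: 16.05
tcp_pos: [492.1, 59.9, 36.9]
ee_rot: [3.131, 0.251, -0.003]
contact_force: [0.1, 0.6, 0.4]
gripper_width: 80.0
grasp_force: 0.0
```

Request:
{"api": "servo_tool", "payload": {
  "commands": [
    [[0, 0, 0], [0, 0, 0], 45],
    [[0, 0, 0], [0, 0, 0], 45],
    [[0, 0, 0], [0, 0, 0], 45],
    [[0, 0, 0], [0, 0, 0], 45]
  ],
  "squeeze": 40
}}

```text
time_s: 16.55
tcp_pos: [494.0, 60.1, 38.8]
ee_rot: [3.131, 0.251, 0.003]
contact_force: [-0.6, -0.9, 6.1]
gripper_width: 55.1
grasp_force: 42.6
```

Request:
{"api": "servo_tool", "payload": {
  "commands": [
    [[0, 0, -0.3], [0, 0, 0], 45],
    [[0, 0, -0.5], [0, 0, 0], 45],
    [[0, 0, -0.4], [0, 0, 0], 45],
    [[0, 0, -0.3], [0, 0, 0], 45],
    [[0, 0, 0], [0, 0, 0], 45],
    [[0, 0, 0], [0, 0, 0], 45]
  ]
}}

```text
time_s: 17.3
tcp_pos: [492.9, 60.0, 75.3]
ee_rot: [3.131, 0.251, -0.0]
contact_force: [-0.4, -0.4, -0.8]
gripper_width: 55.1
grasp_force: 42.6
```

```bash
python3 - <<'E'
from h import *
weigh(10)
im,d=manip.get_image("side"); cv2.imwrite("pics/side5.png",im[100:280,260:420])
go([493,61,38],.16)
E
```

```text
mean [-3.0000e-02 -4.9000e-02 -1.7390e+00  8.0000e-03  9.0000e-03 -2.0000e-03
 -4.5107e+01  2.9246e+01  1.0000e-03] sd [0.38 0.35 0.44] w 55.55924772312688 42.558521032333374 t 17.8
t 17.85 tcp [493.1  60.   75.4] w 55.4 F [ 0.16 -0.05 -1.34]
shift now-axes [ 0.   -0.04  1.5 ] target-axes [ 0.   -0.04  1.5 ] turn [ 0. -0.  0.]
```

View pics/side5.png

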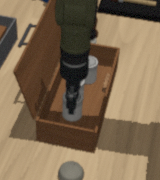

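The left tin is in the fingers at about (72,105) in the crop and clear of the floor. It weighs about 1.9 N, so I set it down.

Request:
{"api": "servo_tool", "payload": {
  "commands": [
    [[0, 0, 0.5], [0, 0, 0], 45],
    [[0, 0, 0.5], [0, 0, 0], 45],
    [[0, 0, 0.25], [0, 0, 0], 45],
    [[0, 0, 0.15], [0, 0, 0], 45],
    [[0, 0, 0.05], [0, 0, 0], 45],
    [[0, 0, 0], [0, 0, 0], 45]
  ]
}}

```text
time_s: 18.6
tcp_pos: [493.3, 60.0, 39.3]
ee_rot: [3.131, 0.251, 0.001]
contact_force: [-1.2, -0.2, -1.6]
gripper_width: 55.2
grasp_force: 42.6
```

Request:
{"api": "servo_tool", "payload": {
  "commands": [
    [[0, 0, 0], [0, 0, 0], 80],
    [[0, 0, 0], [0, 0, 0], 80],
    [[0, 0, 0], [0, 0, 0], 80],
    [[0, 0, -0.6], [0, 0, 0], 80],
    [[0, 0, -0.9], [0, 0, 0], 80],
    [[0, 0, -0.9], [0, 0, 0], 80],
    [[0, 0, -0.9], [0, 0, 0], 80],
    [[0, 0, -0.4], [0, 0, 0], 80]
  ]
}}

```text
time_s: 19.6
tcp_pos: [494.2, 60.2, 133.9]
ee_rot: [-3.132, -0.251, -0.005]
contact_force: [0.7, -0.5, -0.8]
gripper_width: 79.9
grasp_force: 0.0
```

```bash
python3 - <<'E'
from h import *
go([513,-44,130],.16)
E
```

```text
t 19.6 tcp [494.2  60.2 133.9] w 79.9 F [ 0.74 -0.53 -0.8 ]
shift now-axes [0.08 4.23 0.16] target-axes [0.08 4.23 0.15] turn [ 0.    -0.025  0.   ]
```

Request:
{"api": "servo_tool", "payload": {
  "commands": [
    [[0.02, 0.85, 0], [0, 0, 0], 80],
    [[0.02, 0.85, 0], [0, 0, 0], 80],
    [[0.02, 0.85, 0], [0, 0, 0], 80],
    [[0.02, 0.85, 0], [0, 0, 0], 80],
    [[0, 0.83, 0], [0, 0, 0], 80],
    [[0, 0, 0], [0, 0, 0], 80]
  ]
}}

```text
time_s: 20.35
tcp_pos: [512.0, -45.0, 131.7]
ee_rot: [3.132, 0.248, 0.0]
contact_force: [0.0, 1.0, -0.0]
gripper_width: 80.2
grasp_force: 0.0
```

```bash
python3 - <<'E'
from h import *
manip.get_image("wrist")
print([(x['conf'],np.round(x['centre'])) for x in manip.mark_of("tin_a","wrist")])
go([513,-44,38],.16)
E
```

```text
[(0.91, array([513., -45.,  10.])), (0.63, array([495.,  62.,   8.])), (0.56, array([ 496., -137.,   10.]))]
t 20.45 tcp [511.7 -43.8 131.6] w 80.3 F [0.4  0.18 0.28]
shift now-axes [0.05 0.02 3.75] target-axes [0.05 0.02 3.75] turn [-0.  0. -0.]
```

Request:
{"api": "servo_tool", "payload": {
  "commands": [
    [[0.05, 0.03, 0.8], [0, 0, 0], 80],
    [[0, 0, 0.8], [0, 0, 0], 80],
    [[0, 0, 0.8], [0, 0, 0], 80],
    [[0, 0, 0.7], [0, 0, 0], 80],
    [[0, 0, 0.62], [0, 0, 0], 80],
    [[0, 0, 0], [0, 0, 0], 80]
  ]
}}

```text
time_s: 21.2
tcp_pos: [512.1, -44.0, 37.6]
ee_rot: [-3.131, -0.252, 0.003]
contact_force: [-0.8, 0.4, -0.1]
gripper_width: 79.8
grasp_force: 0.0
```

Request:
{"api": "servo_tool", "payload": {
  "commands": [
    [[0, 0, 0], [0, 0, 0], 45],
    [[0, 0, 0], [0, 0, 0], 45],
    [[0, 0, 0], [0, 0, 0], 45],
    [[0, 0, 0], [0, 0, 0], 45]
  ]
}}

```text
time_s: 21.7
tcp_pos: [514.0, -44.5, 39.6]
ee_rot: [-3.131, -0.251, -0.003]
contact_force: [-1.3, 1.6, 6.1]
gripper_width: 54.8
grasp_force: 42.9
```

Request:
{"api": "servo_tool", "payload": {
  "commands": [
    [[0, 0, -0.3], [0, 0, 0], 45],
    [[0, 0, -0.5], [0, 0, 0], 45],
    [[0, 0, -0.4], [0, 0, 0], 45],
    [[0, 0, -0.3], [0, 0, 0], 45],
    [[0, 0, 0], [0, 0, 0], 45],
    [[0, 0, 0], [0, 0, 0], 45]
  ]
}}

```text
time_s: 22.45
tcp_pos: [513.1, -44.6, 76.0]
ee_rot: [3.131, 0.251, -0.0]
contact_force: [0.4, 0.7, -7.2]
gripper_width: 55.2
grasp_force: 43.8
```

```bash
python3 - <<'E'
from h import *
weigh(10)
print([(x['conf'],np.round(x['centre'])) for x in manip.mark_of("tin_a","side")])
go([513,-44,38],.16)
E
```

```text
mean [ 3.5000e-02 -2.6100e-01 -5.8210e+00 -6.0000e-03 -1.0000e-03 -9.0000e-03
 -4.9718e+01  3.1274e+01  1.0000e-03] sd [0.42 0.6  0.29] w 55.07825442264915 43.823989033699036 t 22.95
[(0.83, array([512., -48.,  43.])), (0.75, array([493.,  62.,   6.])), (0.67, array([ 492., -141.,    9.]))]
t 23.0 tcp [513.3 -44.6  76.2] w 55.1 F [ 1.73 -1.34 -5.95]
shift now-axes [-0.01 -0.02  1.53] target-axes [-0.01 -0.02  1.53] turn [ 0. -0.  0.]
```

The middle tin weighs about 5.9 N. The right one still has to be hefted, so I set this one down.

Request:
{"api": "servo_tool", "payload": {
  "commands": [
    [[0, 0, 0.5], [0, 0, 0], 45],
    [[0, 0, 0.5], [0, 0, 0], 45],
    [[0, 0, 0.25], [0, 0, 0], 45],
    [[0, 0, 0.15], [0, 0, 0], 45],
    [[0, 0, 0.07], [0, 0, 0], 45],
    [[0, 0, 0], [0, 0, 0], 45]
  ]
}}

```text
time_s: 23.75
tcp_pos: [513.7, -44.6, 39.7]
ee_rot: [3.131, 0.251, 0.001]
contact_force: [0.3, -0.2, -5.8]
gripper_width: 55.2
grasp_force: 44.2
```

Request:
{"api": "servo_tool", "payload": {
  "commands": [
    [[0, 0, 0], [0, 0, 0], 80],
    [[0, 0, 0], [0, 0, 0], 80],
    [[0, 0, 0], [0, 0, 0], 80],
    [[0, 0, -0.6], [0, 0, 0], 80],
    [[0, 0, -0.9], [0, 0, 0], 80],
    [[0, 0, -0.9], [0, 0, 0], 80],
    [[0, 0, -0.9], [0, 0, 0], 80],
    [[0, 0, -0.4], [0, 0, 0], 80]
  ]
}}

```text
time_s: 24.75
tcp_pos: [514.4, -44.7, 134.2]
ee_rot: [3.131, 0.251, 0.005]
contact_force: [-0.3, 0.6, 0.2]
gripper_width: 80.2
grasp_force: 0.0
```

```bash
python3 - <<'E'
from h import *
go([494.5,-139,130],.026)
E
```

```text
t 24.75 tcp [514.4 -44.7 134.2] w 80.2 F [-0.28  0.55  0.17]
shift now-axes [-1.39  3.6   0.17] target-axes [-0.9   3.75  0.17] turn [ 0.     -0.025   0.9625]
```

Request:
{"api": "servo_tool", "payload": {
  "commands": [
    [[0, 0, 0], [0, 0, 0.96], 80],
    [[-0.18, 0.75, 0], [0, 0, 0], 80],
    [[-0.18, 0.75, 0], [0, 0, 0], 80],
    [[-0.18, 0.75, 0], [0, 0, 0], 80],
    [[-0.18, 0.75, 0], [0, 0, 0], 80],
    [[-0.18, 0.75, 0], [0, 0, 0], 80],
    [[0, 0, 0], [0, 0, 0], 80]
  ]
}}

```text
time_s: 25.62
tcp_pos: [492.4, -140.5, 131.7]
ee_rot: [3.141, 0.039, -0.001]
contact_force: [-1.2, -0.1, 0.4]
gripper_width: 79.8
grasp_force: 0.0
```

```bash
python3 - <<'E'
from h import *
manip.get_image("wrist")
print([(x['conf'],np.round(x['centre'])) for x in manip.mark_of("tin_a","wrist")])
go([494.5,-139,38],.026)
E
```

```text
[(0.92, array([493.,  66.,   9.])), (0.72, array([513., -45.,   5.])), (0.71, array([ 491., -138.,    9.]))]
t 25.725 tcp [ 492.8 -139.2  131.8] w 79.9 F [-0.41 -0.27  0.22]
shift now-axes [ 0.07 -0.01  3.75] target-axes [ 0.07 -0.01  3.75] turn [-0.  0.  0.]
```

Request:
{"api": "servo_tool", "payload": {
  "commands": [
    [[0.04, 0, 0.8], [0, 0, 0], 80],
    [[0, 0, 0.8], [0, 0, 0], 80],
    [[0, 0, 0.8], [0, 0, 0], 80],
    [[0, 0, 0.7], [0, 0, 0], 80],
    [[0, 0, 0.62], [0, 0, 0], 80],
    [[0, 0, 0], [0, 0, 0], 80]
  ]
}}

```text
time_s: 26.48
tcp_pos: [493.2, -138.3, 37.8]
ee_rot: [-3.141, -0.042, 0.003]
contact_force: [0.1, -0.5, 0.2]
gripper_width: 80.2
grasp_force: 0.0
```

Request:
{"api": "servo_tool", "payload": {
  "commands": [
    [[0, 0, 0], [0, 0, 0], 45],
    [[0, 0, 0], [0, 0, 0], 45],
    [[0, 0, 0], [0, 0, 0], 45],
    [[0, 0, 0], [0, 0, 0], 45]
  ]
}}

```text
time_s: 26.98
tcp_pos: [495.2, -139.3, 39.9]
ee_rot: [3.14, 0.041, 0.003]
contact_force: [-0.9, -2.1, 6.0]
gripper_width: 55.1
grasp_force: 43.1
```

Request:
{"api": "servo_tool", "payload": {
  "commands": [
    [[0, 0, -0.3], [0, 0, 0], 45],
    [[0, 0, -0.5], [0, 0, 0], 45],
    [[0, 0, -0.4], [0, 0, 0], 45],
    [[0, 0, -0.3], [0, 0, 0], 45],
    [[0, 0, 0], [0, 0, 0], 45],
    [[0, 0, 0], [0, 0, 0], 45]
  ]
}}

```text
time_s: 27.72
tcp_pos: [494.0, -138.8, 76.3]
ee_rot: [-3.141, -0.041, 0.0]
contact_force: [-0.2, -0.0, -3.6]
gripper_width: 55.2
grasp_force: 43.1
```

```bash
python3 - <<'E'
from h import *
weigh(10)
print([(x['conf'],np.round(x['centre'])) for x in manip.mark_of("tin_a","side")])
go([494.5,-139,38],.026)
E
```

```text
mean [-1.1600e-01  1.2000e-01 -3.4470e+00  4.0000e-03  3.0000e-03  1.0000e-03
 -4.8075e+01  3.0235e+01 -1.0000e-03] sd [0.28 0.27 0.76] w 55.22343730433627 43.12051177024841 t 28.225
[(0.88, array([494.,  62.,   5.])), (0.77, array([513., -46.,   2.])), (0.66, array([ 494., -142.,   45.]))]
t 28.275 tcp [ 494.3 -138.9   76.4] w 55.1 F [-0.56 -0.25 -4.04]
shift now-axes [0.01 0.01 1.54] target-axes [0.01 0.01 1.54] turn [ 0. -0.  0.]
```

The right tin weighs about 3.6 N, so the middle one is the heaviest. I set the right one down and go back to the middle.

Request:
{"api": "servo_tool", "payload": {
  "commands": [
    [[0, 0, 0.5], [0, 0, 0], 45],
    [[0, 0, 0.5], [0, 0, 0], 45],
    [[0, 0, 0.25], [0, 0, 0], 45],
    [[0, 0, 0.15], [0, 0, 0], 45],
    [[0, 0, 0.08], [0, 0, 0], 45],
    [[0, 0, 0], [0, 0, 0], 45]
  ]
}}

```text
time_s: 29.02
tcp_pos: [494.1, -138.8, 40.0]
ee_rot: [3.141, 0.041, -0.0]
contact_force: [-3.4, 0.7, 2.8]
gripper_width: 55.1
grasp_force: 43.5
```

Request:
{"api": "servo_tool", "payload": {
  "commands": [
    [[0, 0, 0], [0, 0, 0], 80],
    [[0, 0, 0], [0, 0, 0], 80],
    [[0, 0, 0], [0, 0, 0], 80],
    [[0, 0, -0.6], [0, 0, 0], 80],
    [[0, 0, -0.9], [0, 0, 0], 80],
    [[0, 0, -0.9], [0, 0, 0], 80],
    [[0, 0, -0.9], [0, 0, 0], 80],
    [[0, 0, -0.4], [0, 0, 0], 80]
  ]
}}

```text
time_s: 30.02
tcp_pos: [495.4, -139.2, 134.1]
ee_rot: [3.14, 0.041, 0.005]
contact_force: [0.8, 0.7, -0.4]
gripper_width: 80.0
grasp_force: 0.0
```

Request:
{"api": "servo_tool", "payload": {
  "commands": [
    [[0.14, -0.76, 0], [0, 0, 0], 80],
    [[0.14, -0.76, 0], [0, 0, 0], 80],
    [[0.14, -0.76, 0], [0, 0, 0], 80],
    [[0.14, -0.76, 0], [0, 0, 0], 80],
    [[0.14, -0.76, 0], [0, 0, 0], 80],
    [[0, 0, 0], [0, 0, 0], 80]
  ]
}}

```text
time_s: 30.78
tcp_pos: [509.3, -42.6, 131.9]
ee_rot: [3.141, 0.044, -0.0]
contact_force: [-0.1, -0.0, -0.3]
gripper_width: 80.3
grasp_force: 0.0
```

```bash
python3 - <<'E'
from h import *
manip.get_image("wrist")
print([(x['conf'],np.round(x['centre'])) for x in manip.mark_of("tin_a","wrist")])
go([513.5,-44.6,38],.026)
E
```

```text
[(0.76, array([495.,  64.,   7.])), (0.67, array([ 494., -137.,   10.])), (0.62, array([515., -47.,   6.]))]
t 30.875 tcp [509.1 -43.6 131.9] w 80.2 F [ 0.16 -0.75  0.37]
shift now-axes [0.17 0.04 3.76] target-axes [0.17 0.04 3.76] turn [0. 0. 0.]
```

Request:
{"api": "servo_tool", "payload": {
  "commands": [
    [[0.17, 0.04, 0.8], [0, 0, 0], 80],
    [[0, 0, 0.8], [0, 0, 0], 80],
    [[0, 0, 0.8], [0, 0, 0], 80],
    [[0, 0, 0.7], [0, 0, 0], 80],
    [[0, 0, 0.64], [0, 0, 0], 80],
    [[0, 0, 0], [0, 0, 0], 80]
  ]
}}

```text
time_s: 31.62
tcp_pos: [512.4, -44.7, 37.3]
ee_rot: [-3.141, -0.04, 0.004]
contact_force: [0.2, 0.3, 0.4]
gripper_width: 80.1
grasp_force: 0.0
```

Request:
{"api": "servo_tool", "payload": {
  "commands": [
    [[0, 0, 0], [0, 0, 0], 45],
    [[0, 0, 0], [0, 0, 0], 45],
    [[0, 0, 0], [0, 0, 0], 45],
    [[0, 0, 0], [0, 0, 0], 45]
  ]
}}

```text
time_s: 32.12
tcp_pos: [514.3, -44.6, 39.3]
ee_rot: [3.141, 0.041, 0.003]
contact_force: [-0.8, -1.5, 6.2]
gripper_width: 55.3
grasp_force: 43.3
```

Request:
{"api": "servo_tool", "payload": {
  "commands": [
    [[0, 0, -0.3], [0, 0, 0], 45],
    [[0, 0, -0.6], [0, 0, 0], 45],
    [[0, 0, -0.7], [0, 0, 0], 45],
    [[0, 0, -0.8], [0, 0, 0], 45],
    [[0, 0, -0.8], [0, 0, 0], 45],
    [[0, 0, -0.8], [0, 0, 0], 45],
    [[0, 0, -0.8], [0, 0, 0], 45],
    [[0, 0, -0.8], [0, 0, 0], 45]
  ]
}}

```text
time_s: 33.12
tcp_pos: [513.0, -44.1, 179.5]
ee_rot: [-3.141, -0.041, 0.001]
contact_force: [0.4, -0.7, -6.0]
gripper_width: 55.2
grasp_force: 43.8
```

Request:
{"api": "servo_tool", "payload": {
  "commands": [
    [[0, 0, -0.7], [0, 0, 0], 45],
    [[0, 0, -0.6], [0, 0, 0], 45],
    [[0, 0, -0.3], [0, 0, 0], 45],
    [[0, 0, 0], [0, 0, 0], 45],
    [[0, 0, 0], [0, 0, 0], 45],
    [[0, 0, 0], [0, 0, 0], 45],
    [[0, 0, 0], [0, 0, 0], 45],
    [[0, 0, 0], [0, 0, 0], 45]
  ]
}}

```text
time_s: 34.12
tcp_pos: [513.4, -44.3, 218.2]
ee_rot: [3.141, 0.041, -0.0]
contact_force: [0.2, -0.1, -7.0]
gripper_width: 55.3
grasp_force: 43.8
```

```bash
python3 - <<'E'
from h import *
weigh(6)
im,d=manip.get_image("side"); cv2.imwrite("pics/side6.png",im[60:300,200:520])
print([(x['conf'],np.round(x['centre'])) for x in manip.mark_of("tin_a","side")],[(x['conf'],np.round(x['centre'])) for x in manip.mark_of("lid_handle","side")[:1]])
go([513,-44,230],.026)
E
```

```text
mean [-1.0000e-02  4.0700e-01 -6.2510e+00  1.8000e-02  2.0000e-03  1.3000e-02
 -4.6935e+01  3.6080e+01  5.0000e-03] sd [0.73 0.43 0.75] w 54.82234391584598 43.8372677564621 t 34.425
[(0.88, array([ 492., -141.,    9.])), (0.76, array([510., -44., 184.])), (0.67, array([491.,  61.,   5.]))] [(0.55, array([663., -37., 221.]))]
t 34.575 tcp [513.5 -44.3 218.5] w 55.2 F [ 0.45  0.63 -6.72]
shift now-axes [-0.02 -0.01 -0.46] target-axes [-0.02 -0.01 -0.46] turn [ 0. -0.  0.]
```

View pics/side6.png

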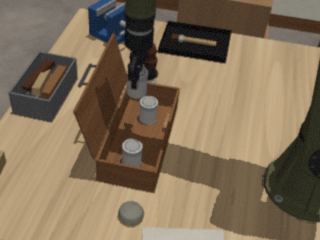

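The heaviest tin hangs upright in the gripper at (137,85), with its underside at about 187 mm. The other two stand in the chest at (148,110) and (131,152), and the lid is open on its stop.

```bash
python3 -c "
from rig import manip
print(manip.close_job())"
```

```text
the job is handed in; nothing more can be done
None
```

The job is handed in: the gripper holds the middle tin, the heaviest at about 0.6 kg (left about 0.2, right about 0.36), upright with its underside about 187 mm above the table, and the other two stand in the chest with the lid open on its stop; no verdict came back.

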